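# Close the packed water-test kit

## Task

Two plastic test-kit cases stand open on riser blocks on the lab bench. The blue one is packed: swing its lid fully shut, so that it lies flat on the case with its white tab tucked down behind the front rim. Leave the orange case's lid standing open as it is, and do not shift or knock over the small brown reagent bottle.

Things in the scene. Friction and masses are not known exactly. Their poses are not given: they have to be found in the camera images.
- kit_case: Blue test-kit case full of vials, fixed on a cream riser block (140 x 170 mm, 10 to 70 mm high); the one to close. 120 mm along its x, 150 mm along y, 70 mm high. Origin: centre of the case's underside, on the block; z up; +x points from front rim to hinge. Hinge line: along y at x = +60, z = 70 mm (wall top). Hinge side may face any way round. Nothing else within 40 mm.
- kit_lid (a joint): Blue lid angle, rad: 0 shut, growing as it opens; starts at 0.7 to 1.3, leaning over the case. Plate, 120 mm hinge to free edge, 150 mm wide, 5 mm thick; hinge axis in its underside: shut, its top is 75 mm above the case's origin. White tab 80 mm wide, 25 mm deep under it, 12 mm from the free edge, enters behind the rim at 0.2 rad. Stiff hinge: stays where left, 2 to 4 N at the edge moves it.
- spare_case: Orange test-kit case, nearly empty, fixed on a riser block of its own height (10 to 70 mm); a bystander. Same size, shape and axes as the blue case, turned any way round; which of the two is on the left changes. Its lid also stands open at 0.7 to 1.3 rad, its edge at most 265 mm above the bench.
- spare_lid_edge (a point): Middle of the free edge of the orange lid, on the outer (upper) face. It must stay where it is.
- reagent_mid (a point): Centre (57 mm up) of the brown glass reagent bottle with black cap, 48 mm in diameter, 115 mm high, loose, standing at least 40 mm clear, beyond the cases near the middle of the bench; a bystander. z is its upright axis.
Things that resemble listed ones, but are neither listed nor needed, are in the scene too. What is shaped like the part that bears reagent_mid but purple is not meant.

How it is judged:
By the outcome, as a careful person would: the job done as asked, in the order asked, and still so for the second after the job is handed in, with the robot touching nothing.
It also fails if it takes over 29 s, if anything falls off the work surface, if the arm or the gripper's body presses on something with over 40 N, if the wrist force passes 120 N, or if a joint passes its speed limit or range.

## Robot

A 6-joint arm with a two-finger parallel gripper is mounted at the origin on the work surface. World frame = base frame: x ahead of the robot, y to its left, z up, the work surface at z = 0. Lengths are in m, angles in rad, forces in N, time in s.
With the tool pointing down it reaches from about 0.275 to 0.85 m from the base axis. Payload 19 kg.
Tool frame: the origin (TCP) lies on the centre line of the jaws, within the pads' length; the fingertips stand 8 mm ahead of it and the grasp point (between the pads) lies 11 mm behind it (tip_reach is the distance from the TCP to the fingertips, in m); z points along the fingers, y is the line along which they close (so a half turn about z gives the same grasp; the last joint's range is limited). The gripper opens to 85 mm and grips with 20 to 120 N. Pads are 22 mm wide; open, the fingers measure 114 mm over their backs; the gripper's body (76 mm by 85 mm) begins 54 mm behind the grasp point. The pads swing forward as they close: fully open they stand 13 mm farther back than shut.
Start: joints at [-1.282, 0.15, 1.437, -0, 1.554, -0.134], TCP at [0.236, -0.524, 0.214] pointing down, gripper open.
Joint ranges: [-2.8, 2.8], [-0.68, 2.1], [0.12, 2.68], [-1.39, 4.53], [0.16, 2.79], [-2.81, 2.81]. Speed limits (rad/s): [1.89, 1.89, 2.22, 3.01, 3.01, 3.01].

## Interface

Orientations are given as a 3x3 rotation matrix whose columns are the frame's x, y, z axes.
In Python, from bench import * gives the robot as it stands.
- The arm moves only by the tool send_rows, never from a script. Its argument "commands" is a list of rows, each an object of numbers: "gripper": the closure, from 0 (fully open) to 1 (shut); "dx", "dy", "dz": the shift along the tool's x, y, z in m; "ax", "ay", "az": the turn, a rotation vector about the tool's x, y, z in degrees. A call has 1 to 5 rows; each row is the pose to reach, as a shift and turn from the pose commanded when the call began, along the tool's axes at that moment; what a row does not reach only later rows make up. A row lasts 1/8 s, in which the tool goes at most 62.5 mm and 10.7 degrees, less where a joint would pass 70% of its speed; a pose out of reach is approached as far as the arm can. A call with a gripper value outside its range is refused whole. The fingers move at their own pace and stop on an object; "newtons" is the grip in N (left out, the last holds). Time passes only in rows, so rows that repeat a pose let the fingers close. It gives the time, the measured TCP pose, the force, the opening and the grip force at its end, in the units of the state.
- sense(): the state, without advancing time (a new reading comes with each control period).
- camera(name): name is "scene" or "side" or "wrist"; returns a dict with "img" (384x512x3 uint8, red, green, blue), "K" (3x3 intrinsics, pixels), "position" and "orientation" of the camera in the world. Camera axes: x right, y down, z forward; pixel columns grow to the right and rows downward; lengths in m; the calibration is good to about 2 mm. A picture is of the moment at which its call begins. There is no depth.
- close_job(): hands the job in; it is judged then, once.
The state is a dict: "t": time; "joint_positions": joint angles; "joint_vel": joint speeds; "joint_torque": joint torques, N m; "ee_pos": TCP position; "tcp_rot": TCP orientation; "wrist_force": force on the tool from outside, world axes, zero at the start; "wrist_torque": the same for the moment, N m; "grip_width": finger opening in m; "finger_force": force on a finger pad.
Only numpy, scipy, OpenCV 4.12 (cv2) and the standard library are available. Lean on these libraries where they do the work, as an engineer would, in place of code of your own. Each camera call takes 0.05 s, during which the arm holds its last target. There are 200 camera calls.

## Working session

There is one attempt and no reset: what is moved stays moved. The work goes in short steps, Python scripts to look and compute and a tool call to move; the robot and the scene stay as the last step left them, time stands still between calls to the robot, and variables do not carry over. Pictures are saved under pics/ and viewed, at most 10 in all, crops included, and the job is handed in when it is done.

Besides the shell and the picture viewer there is one more tool, called after "Emit:" in YAML: its name, and indented under it one key for each argument. send_rows: Moves the arm, as the interface text tells. Its arguments: {"type":"object","properties":{"commands":{"type":"array","items":{"type":"object","properties":{"gripper":{"type":"number"},"dx":{"type":"number"},"dy":{"type":"number"},"dz":{"type":"number"},"ax":{"type":"number"},"ay":{"type":"number"},"az":{"type":"number"}}}},"newtons":{"type":"number"}},"required":["commands"]}

```bash
mkdir -p pics
python3 - <<'E'
from bench import *
import cv2,numpy as np,pickle
d={}
for n in ["scene","side"]:
    c=camera(n); d[n]=c; cv2.imwrite(f"pics/{n}0.png",c["img"][:,:,::-1])
    print(n,np.round(c["K"],1).tolist(),np.round(c["position"],3),np.round(c["orientation"],3).tolist())
pickle.dump(d,open("c0.pkl","wb"))
s=sense();print(s["t"],s["ee_pos"],np.round(s["tcp_rot"],3).tolist())
E
```

```text
scene [[442.1, 0.0, 258.8], [0.0, 442.1, 191.6], [0.0, 0.0, 1.0]] [ 1.132 -0.367  1.099] [[0.55, 0.715, -0.431], [0.835, -0.472, 0.283], [-0.001, -0.516, -0.857]]
side [[362.4, 0.0, 255.5], [0.0, 362.4, 191.2], [0.0, 0.0, 1.0]] [0.497 0.502 0.719] [[-0.975, -0.164, 0.15], [-0.222, 0.729, -0.647], [-0.004, -0.664, -0.747]]
0.1 [ 0.23584082 -0.5241665   0.21366069] [[0.912, 0.41, -0.0], [0.41, -0.912, 0.001], [0.0, -0.001, -1.0]]
```

View pics/scene0.png

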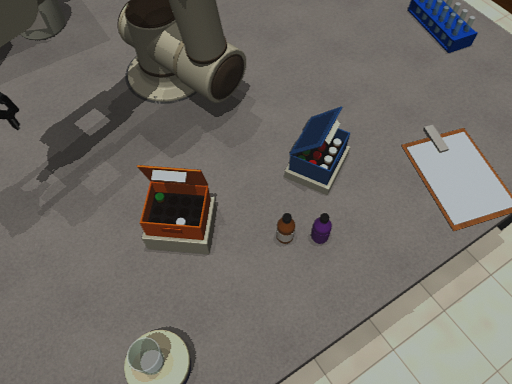

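View pics/side0.png

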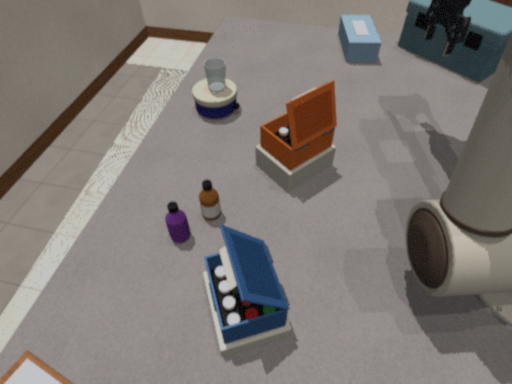

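Blue case, open lid, vials, cream riser: scene (320,150), side (245,290). Other blue objects are a tube rack at scene (443,22) and a pale-blue box at side (360,38); neither has a lid or vials, so they don't fit. Orange case: scene (177,205). Brown bottle: scene (286,230), side (209,200); the purple one next to it is not meant. I'll enlarge the blue case to confirm it and pick its corners.

Run:
```python
import cv2,pickle,numpy as np
a=cv2.imread("pics/scene0.png")[95:200,275:365]; b=cv2.imread("pics/side0.png")[220:355,190:300]
a=cv2.resize(a,None,fx=4.44,fy=4.44,interpolation=cv2.INTER_CUBIC); b=cv2.resize(b,None,fx=3.6,fy=3.6,interpolation=cv2.INTER_CUBIC)
h=max(a.shape[0],b.shape[0]); 
im=np.zeros((h,a.shape[1]+b.shape[1],3),np.uint8); im[:a.shape[0],:a.shape[1]]=a; im[:b.shape[0],a.shape[1]:]=b
print(a.shape,b.shape); cv2.imwrite("pics/crop1.png",im)
```

```text
(466, 400, 3) (486, 396, 3)
```

View pics/crop1.png

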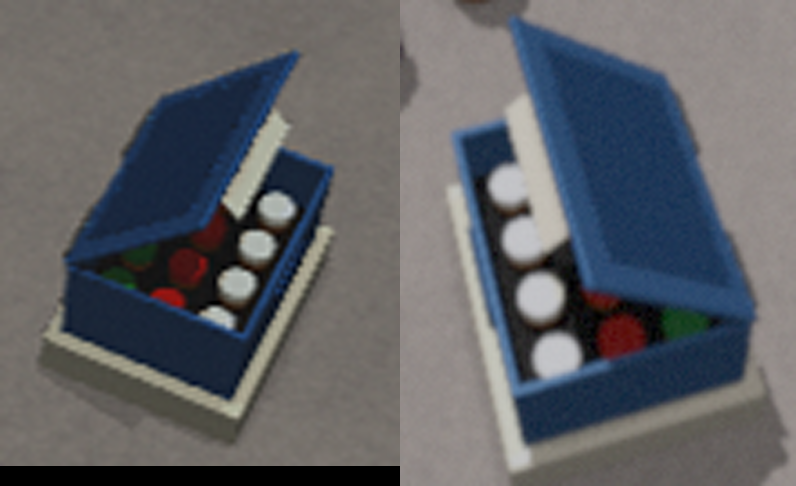

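```bash
cat > fit.py <<'E'
import numpy as np,pickle
from scipy.optimize import least_squares
d=pickle.load(open("c0.pkl","rb"))
def proj(c,P):
    q=(np.asarray(P)-c["position"])@np.asarray(c["orientation"]); uv=q@np.asarray(c["K"]).T; return uv[:,:2]/uv[:,2:]
def cw(p,L):
    x,y,yaw,h=p[:4]; c,s=np.cos(yaw),np.sin(yaw); L=np.asarray(L,float)
    return L@np.array([[c,-s,0],[s,c,0],[0,0,1]]).T+[x,y,h]
def lid(th,r,yy,n=.005): return [.06-r*np.cos(th)+n*np.sin(th),yy,.07+r*np.sin(th)+n*np.cos(th)]
E
python3 - <<'E'
from fit import *
f=lambda u,v,k,o:[o[0]+u/k,o[1]+v/k]
S=[([-.06,.075,.07],245,337),([-.06,-.075,.07],332,168),([-.06,.075,0],232,398),([.06,.075,0],65,330),([-.07,.085,0],237,413),([.07,.085,0],45,335),([-.07,-.085,0],332,230),(('o',.12,-.075),298,53),(('o',0,-.075),160,97),(('o',.12,.075),205,228)]
D=[([-.06,-.075,.07],122,385),([-.06,.075,.07],55,133),([-.06,-.075,0],128,442),([.06,-.075,0],345,378),(('o',.12,-.075),195,292),(('o',.12,.075),115,20),(('o',0,.075),265,75),(('o',0,-.075),350,315)]
def res(p):
    r=[]
    for cam,L,k,o in(("scene",S,4.44,(275,95)),("side",D,3.6,(190,220))):
        pts=[lid(p[4],*q[0][1:]) if q[0][0]=='o' else q[0] for q in L]
        r.append(proj(d[cam],cw(p,pts))-[f(q[1],q[2],k,o) for q in L])
    return np.vstack(r)
best=min((least_squares(lambda p:res(p).ravel(),[.55,.05,y,.03,1.],loss='soft_l1') for y in np.arange(0,6.3,.8)),key=lambda s:s.cost)
p=best.x;np.save("p.npy",p);print(np.round(p,4),best.cost);print(np.round(res(p),1).tolist())
print("free edge",np.round(cw(p,[lid(p[4],.12,0)]),3),"shut front",np.round(cw(p,[[-.06,0,.075]]),3))
# bottle approx: ray intersection at z
for cam,uv in(("scene",(286,230)),("side",(209,203))):
    c=d[cam];ray=np.asarray(c["orientation"])@np.linalg.solve(c["K"],[*uv,1]);t=(.057-c["position"][2])/ray[2];print(c["position"]+t*ray)
E
```

```text
[ 0.5923  0.1932 -2.6138  0.0319  0.7916] 16.29913949535464
[[-0.4, 0.3], [-0.6, -0.8], [-0.8, 0.2], [-1.7, -0.0], [0.0, 0.9], [-1.8, 0.1], [-0.4, -1.2], [-0.9, -0.6], [-1.5, -0.3], [-1.0, -0.2], [-1.8, 3.3], [-1.6, 0.2], [-0.7, 1.8], [0.1, 0.1], [-1.5, -0.4], [-2.3, -0.2], [-0.1, -0.6], [3.0, 0.8]]
free edge [[0.61  0.204 0.191]] shut front [[0.644 0.223 0.107]]
[ 0.7443858  -0.02748714  0.057     ]
[ 0.72974678 -0.01041891  0.057     ]
```

The crop confirms it: blue lid with white tab over vials, on a cream block. The hinge faces the robot and the front rim faces away. The fit gives a lid angle of about 0.79 rad. I'll raise the arm with the fingers shut and travel above everything.

Emit:
send_rows:
  commands:
    - {"gripper": 1, "dz": -0.06}
    - {"gripper": 1, "dz": -0.1}
    - {"gripper": 1, "dz": -0.1, "dx": 0.048, "dy": -0.039}
    - {"gripper": 1, "dz": -0.1, "dx": 0.096, "dy": -0.078, "az": -3}
    - {"gripper": 1, "dz": -0.1, "dx": 0.144, "dy": -0.117, "az": -6}

```text
invalid input
```

Emit:
send_rows:
  commands:
    - {"gripper": 1.0, "dx": 0.0, "dy": 0.0, "dz": -0.06, "ax": 0.0, "ay": 0.0, "az": 0.0}
    - {"gripper": 1.0, "dx": 0.0, "dy": 0.0, "dz": -0.1, "ax": 0.0, "ay": 0.0, "az": 0.0}
  newtons: 20

```text
t: 0.35
ee_pos: [0.2359, -0.5243, 0.3162]
tcp_rot: [[0.912, 0.41, 0.0], [0.41, -0.912, -0.001], [-0.0, 0.001, -1.0]]
wrist_force: [-0.0, -0.2, -0.5]
grip_width: 0.0514
finger_force: 0.0
```

Emit:
send_rows:
  commands:
    - {"gripper": 1, "dx": 0.048, "dy": -0.039, "dz": 0, "ax": 0, "ay": 0, "az": 0}
    - {"gripper": 1, "dx": 0.096, "dy": -0.078, "dz": 0, "ax": 0, "ay": 0, "az": 0}
    - {"gripper": 1, "dx": 0.144, "dy": -0.117, "dz": 0, "ax": 0, "ay": 0, "az": 0}
    - {"gripper": 1, "dx": 0.192, "dy": -0.156, "dz": 0, "ax": 0, "ay": 0, "az": 0}
    - {"gripper": 1, "dx": 0.24, "dy": -0.195, "dz": 0, "ax": 0, "ay": 0, "az": 0}
  newtons: 20

```text
t: 0.98
ee_pos: [0.3751, -0.2462, 0.3141]
tcp_rot: [[0.912, 0.41, 0.0], [0.41, -0.912, 0.0], [0.0, -0.0, -1.0]]
wrist_force: [1.7, -1.2, 0.6]
grip_width: -0.0002
finger_force: 0.0
```

Emit:
send_rows:
  commands:
    - {"gripper": 1, "dx": 0.048, "dy": -0.04, "dz": 0, "ax": 0, "ay": 0, "az": 0}
    - {"gripper": 1, "dx": 0.096, "dy": -0.08, "dz": 0, "ax": 0, "ay": 0, "az": 0}
    - {"gripper": 1, "dx": 0.144, "dy": -0.12, "dz": 0, "ax": 0, "ay": 0, "az": 0}
    - {"gripper": 1, "dx": 0.192, "dy": -0.16, "dz": 0, "ax": 0, "ay": 0, "az": 0}
    - {"gripper": 1, "dx": 0.234, "dy": -0.194, "dz": 0, "ax": 0, "ay": 0, "az": -6}
  newtons: 20

```text
t: 1.6
ee_pos: [0.509, 0.0272, 0.3141]
tcp_rot: [[0.863, 0.506, -0.0], [0.506, -0.863, 0.0], [-0.0, -0.0, -1.0]]
wrist_force: [0.8, -0.4, 0.8]
grip_width: -0.0001
finger_force: 0.0
```

Run:
```python
from bench import *
import numpy as np
s=sense();R=np.array(s["tcp_rot"]);print(s["ee_pos"],np.round(R,3).tolist(),R.T@(np.array([.589,.191,.235])-s["ee_pos"]),s["joint_positions"])
```

```text
[0.50900764 0.0272174  0.31409271] [[0.863, 0.506, -0.0], [0.506, -0.863, 0.0], [-0.0, -0.0, -1.0]] [ 0.15181899 -0.10085794  0.07910655] [-9.78999748e-02 -7.09887004e-04  1.40058571e+00  1.17569884e-04
  1.74181038e+00  9.42888192e-01]
```

Emit:
send_rows:
  commands:
    - {"gripper": 1, "dx": 0.05, "dy": -0.033, "dz": 0, "ax": 0, "ay": 0, "az": 0}
    - {"gripper": 1, "dx": 0.1, "dy": -0.066, "dz": 0, "ax": 0, "ay": 0, "az": 0}
    - {"gripper": 1, "dx": 0.15, "dy": -0.1, "dz": 0.0, "ax": 0, "ay": 0, "az": 0}
    - {"gripper": 1, "dx": 0.15, "dy": -0.1, "dz": 0.05, "ax": 0, "ay": 0, "az": 0}
    - {"gripper": 1, "dx": 0.15, "dy": -0.1, "dz": 0.08, "ax": 0, "ay": 0, "az": 0}
  newtons: 20

```text
t: 2.22
ee_pos: [0.5873, 0.1875, 0.2312]
tcp_rot: [[0.863, 0.505, -0.003], [0.505, -0.863, -0.001], [-0.003, -0.001, -1.0]]
wrist_force: [0.2, -0.1, 0.4]
grip_width: 0.0006
finger_force: 0.0
```

Run:
```python
from bench import *
import cv2,numpy as np
a=camera("scene")["img"][60:210,230:380,::-1]; b=camera("side")["img"][180:360,150:330,::-1]
im=np.hstack([cv2.resize(a,(400,400),interpolation=cv2.INTER_CUBIC),cv2.resize(b,(400,400),interpolation=cv2.INTER_CUBIC)])
cv2.imwrite("pics/hov.png",im);print(sense()["ee_pos"])
```

```text
[0.58655723 0.18679389 0.23044847]
```

View pics/hov.png

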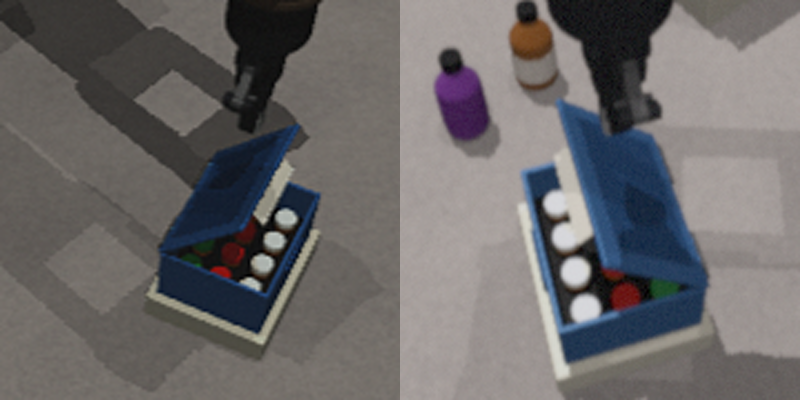

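The shut fingertips hover over the blue lid's outer face, at scene-crop (250,128) and side-crop (625,130). I'll descend to contact and follow the lid's arc.

Emit:
send_rows:
  commands:
    - {"gripper": 1, "dx": 0.004, "dy": 0, "dz": 0.03, "ax": 0, "ay": 0, "az": 0}
    - {"gripper": 1, "dx": 0.006, "dy": 0, "dz": 0.045, "ax": 0, "ay": 0, "az": 0}
    - {"gripper": 1, "dx": 0.011, "dy": 0, "dz": 0.053, "ax": 0, "ay": 0, "az": 0}
    - {"gripper": 1, "dx": 0.017, "dy": 0, "dz": 0.06, "ax": 0, "ay": 0, "az": 0}
    - {"gripper": 1, "dx": 0.02, "dy": 0, "dz": 0.065, "ax": 0, "ay": 0, "az": 0}
  newtons: 20

```text
t: 2.95
ee_pos: [0.6057, 0.1971, 0.1695]
tcp_rot: [[0.864, 0.503, 0.001], [0.503, -0.864, 0.0], [0.001, 0.0, -1.0]]
wrist_force: [-0.8, -0.3, 1.2]
grip_width: 0.0001
finger_force: 0.8
```

Emit:
send_rows:
  commands:
    - {"gripper": 1, "dx": 0.003, "dy": 0, "dz": 0.008, "ax": 0, "ay": 0, "az": 0}
    - {"gripper": 1, "dx": 0.006, "dy": 0, "dz": 0.016, "ax": 0, "ay": 0, "az": 0}
    - {"gripper": 1, "dx": 0.01, "dy": 0, "dz": 0.024, "ax": 0, "ay": 0, "az": 0}
    - {"gripper": 1, "dx": 0.012, "dy": 0, "dz": 0.03, "ax": 0, "ay": 0, "az": 0}
    - {"gripper": 1, "dx": 0.013, "dy": 0, "dz": 0.035, "ax": 0, "ay": 0, "az": 0}
  newtons: 20

```text
t: 3.58
ee_pos: [0.6164, 0.2035, 0.1338]
tcp_rot: [[0.864, 0.503, -0.0], [0.503, -0.864, 0.0], [-0.0, -0.0, -1.0]]
wrist_force: [-0.8, 1.1, 1.6]
grip_width: 0.0
finger_force: 0.8
```

Run:
```python
from bench import *
import cv2,numpy as np
a=camera("scene")["img"][60:210,230:380,::-1]; b=camera("side")["img"][180:360,150:330,::-1]
im=np.hstack([cv2.resize(a,(400,400),interpolation=cv2.INTER_CUBIC),cv2.resize(b,(400,400),interpolation=cv2.INTER_CUBIC)])
cv2.imwrite("pics/mid.png",im);s=sense();print(s["ee_pos"],s["wrist_force"])
```

```text
[0.61612585 0.20340638 0.13350203] [ 0.12556399 -0.413548    0.2706969 ]
```

View pics/mid.png

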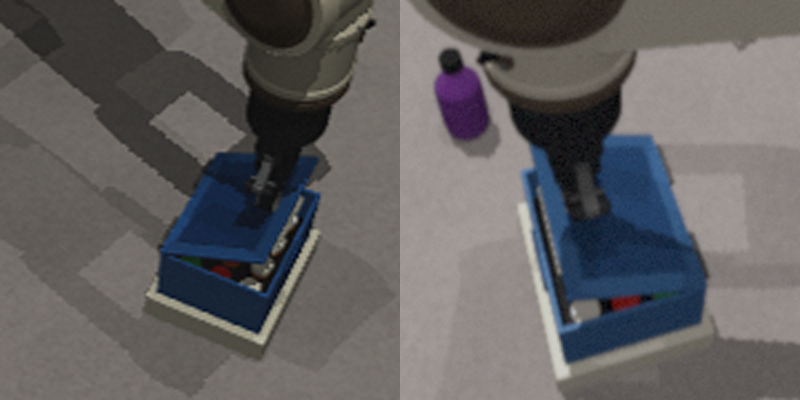

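The lid has swung down to about 0.25 rad, with the fingertips on its outer face (scene-crop (265,200)) and the tab about to go in behind the rim. I'll keep pressing, gently near the bottom.

Emit:
send_rows:
  commands:
    - {"gripper": 1, "dx": 0.001, "dy": 0, "dz": 0.006, "ax": 0, "ay": 0, "az": 0}
    - {"gripper": 1, "dx": 0.002, "dy": 0, "dz": 0.011, "ax": 0, "ay": 0, "az": 0}
    - {"gripper": 1, "dx": 0.003, "dy": 0, "dz": 0.015, "ax": 0, "ay": 0, "az": 0}
    - {"gripper": 1, "dx": 0.003, "dy": 0, "dz": 0.016, "ax": 0, "ay": 0, "az": 0}
  newtons: 20

```text
t: 4.18
ee_pos: [0.6189, 0.2049, 0.1179]
tcp_rot: [[0.864, 0.503, -0.0], [0.503, -0.864, 0.0], [-0.0, -0.0, -1.0]]
wrist_force: [0.7, 0.3, 1.4]
grip_width: -0.0001
finger_force: 0.7
```

Emit:
send_rows:
  commands:
    - {"gripper": 1, "dx": 0.0, "dy": 0, "dz": 0.002, "ax": 0, "ay": 0, "az": 0}
    - {"gripper": 1, "dx": 0.0, "dy": 0, "dz": 0.003, "ax": 0, "ay": 0, "az": 0}
    - {"gripper": 1, "dx": 0.0, "dy": 0, "dz": 0.004, "ax": 0, "ay": 0, "az": 0}
  newtons: 20

```text
t: 4.55
ee_pos: [0.619, 0.2049, 0.1143]
tcp_rot: [[0.864, 0.503, 0.0], [0.503, -0.864, 0.0], [0.0, -0.0, -1.0]]
wrist_force: [0.7, -0.3, 2.7]
grip_width: -0.0
finger_force: 0.8
```

Emit:
send_rows:
  commands:
    - {"gripper": 1, "dx": 0.0, "dy": 0, "dz": 0.001, "ax": 0, "ay": 0, "az": 0}
    - {"gripper": 1, "dx": 0.0, "dy": 0, "dz": 0.002, "ax": 0, "ay": 0, "az": 0}
    - {"gripper": 1, "dx": 0.0, "dy": 0, "dz": 0.002, "ax": 0, "ay": 0, "az": 0}
  newtons: 20

```text
t: 4.92
ee_pos: [0.6188, 0.2049, 0.1121]
tcp_rot: [[0.864, 0.503, -0.0], [0.503, -0.864, 0.0], [-0.0, -0.0, -1.0]]
wrist_force: [0.6, 0.2, 1.6]
grip_width: 0.0
finger_force: 0.3
```

Emit:
send_rows:
  commands:
    - {"gripper": 1, "dx": 0.0, "dy": 0, "dz": 0.001, "ax": 0, "ay": 0, "az": 0}
    - {"gripper": 1, "dx": 0.0, "dy": 0, "dz": 0.002, "ax": 0, "ay": 0, "az": 0}
    - {"gripper": 1, "dx": 0.0, "dy": 0, "dz": 0.002, "ax": 0, "ay": 0, "az": 0}
  newtons: 20

```text
t: 5.3
ee_pos: [0.6189, 0.2049, 0.1101]
tcp_rot: [[0.864, 0.503, -0.0], [0.503, -0.864, 0.0], [-0.0, -0.0, -1.0]]
wrist_force: [-0.0, -0.2, 0.8]
grip_width: 0.0001
finger_force: 0.3
```

Emit:
send_rows:
  commands:
    - {"gripper": 1, "dx": 0.0, "dy": 0, "dz": 0.001, "ax": 0, "ay": 0, "az": 0}
    - {"gripper": 1, "dx": 0.0, "dy": 0, "dz": 0.002, "ax": 0, "ay": 0, "az": 0}
    - {"gripper": 1, "dx": 0.0, "dy": 0, "dz": 0.002, "ax": 0, "ay": 0, "az": 0}
  newtons: 20

```text
t: 5.68
ee_pos: [0.6189, 0.2049, 0.1081]
tcp_rot: [[0.864, 0.503, -0.0], [0.503, -0.864, 0.0], [-0.0, -0.0, -1.0]]
wrist_force: [-0.3, -0.1, 0.0]
grip_width: -0.0001
finger_force: 0.3
```

Run:
```python
from bench import *
import cv2,numpy as np
a=camera("scene")["img"][100:200,265:365,::-1]; b=camera("side")["img"][230:350,190:310,::-1]
im=np.hstack([cv2.resize(a,(400,400),interpolation=cv2.INTER_CUBIC),cv2.resize(b,(400,400),interpolation=cv2.INTER_CUBIC)])
cv2.imwrite("pics/low.png",im);s=sense();print(s["ee_pos"],s["wrist_force"])
```

```text
[0.61880706 0.20490162 0.10812056] [-0.11141084  0.31815412  0.59823022]
```

View pics/low.png

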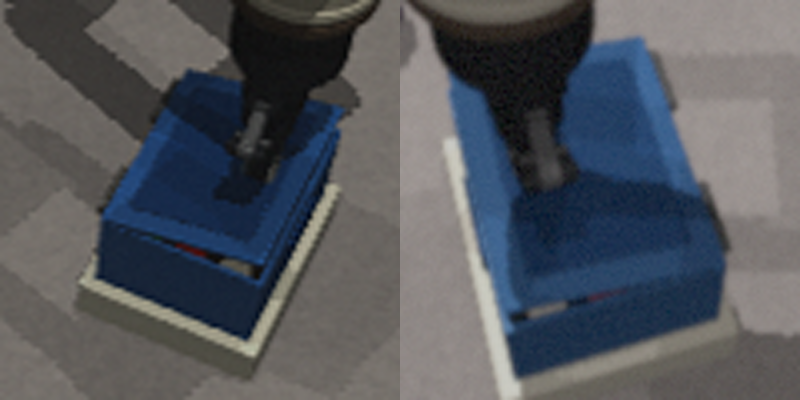

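The lid is nearly down, with a small gap still at the front side (scene-crop (230,262)). I'll keep pressing.

Emit:
send_rows:
  commands:
    - {"gripper": 1, "dx": 0.0, "dy": 0, "dz": 0.001, "ax": 0, "ay": 0, "az": 0}
    - {"gripper": 1, "dx": 0.0, "dy": 0, "dz": 0.002, "ax": 0, "ay": 0, "az": 0}
    - {"gripper": 1, "dx": 0.0, "dy": 0, "dz": 0.003, "ax": 0, "ay": 0, "az": 0}
    - {"gripper": 1, "dx": 0.0, "dy": 0, "dz": 0.003, "ax": 0, "ay": 0, "az": 0}
  newtons: 20

```text
t: 6.28
ee_pos: [0.6189, 0.2049, 0.1051]
tcp_rot: [[0.864, 0.503, -0.0], [0.503, -0.864, 0.0], [-0.0, -0.0, -1.0]]
wrist_force: [0.0, 0.7, 1.1]
grip_width: 0.0001
finger_force: 0.3
```

Emit:
send_rows:
  commands:
    - {"gripper": 1, "dx": 0.0, "dy": 0, "dz": 0.001, "ax": 0, "ay": 0, "az": 0}
    - {"gripper": 1, "dx": 0.0, "dy": 0, "dz": 0.002, "ax": 0, "ay": 0, "az": 0}
    - {"gripper": 1, "dx": 0.0, "dy": 0, "dz": 0.002, "ax": 0, "ay": 0, "az": 0}
  newtons: 20

```text
t: 6.65
ee_pos: [0.6189, 0.2049, 0.1031]
tcp_rot: [[0.864, 0.503, -0.0], [0.503, -0.864, 0.0], [-0.0, -0.0, -1.0]]
wrist_force: [0.2, -0.5, 1.1]
grip_width: 0.0
finger_force: 0.3
```

Emit:
send_rows:
  commands:
    - {"gripper": 1, "dx": 0.0, "dy": 0, "dz": 0.001, "ax": 0, "ay": 0, "az": 0}
    - {"gripper": 1, "dx": 0.0, "dy": 0, "dz": 0.002, "ax": 0, "ay": 0, "az": 0}
    - {"gripper": 1, "dx": 0.0, "dy": 0, "dz": 0.002, "ax": 0, "ay": 0, "az": 0}
  newtons: 20

```text
t: 7.02
ee_pos: [0.6189, 0.2049, 0.1011]
tcp_rot: [[0.864, 0.503, -0.0], [0.503, -0.864, -0.0], [-0.0, -0.0, -1.0]]
wrist_force: [0.0, -0.0, 0.7]
grip_width: 0.0
finger_force: 0.3
```

Run:
```python
from bench import *
import cv2,numpy as np
a=camera("scene")["img"][110:190,275:355,::-1]; b=camera("side")["img"][240:340,200:300,::-1]
im=np.hstack([cv2.resize(a,(400,400),interpolation=cv2.INTER_CUBIC),cv2.resize(b,(400,400),interpolation=cv2.INTER_CUBIC)])
cv2.imwrite("pics/low2.png",im);s=sense();print(s["ee_pos"],s["wrist_force"])
```

```text
[0.61882126 0.20489083 0.10110858] [-0.15511931  0.03740365  0.14739405]
```

View pics/low2.png

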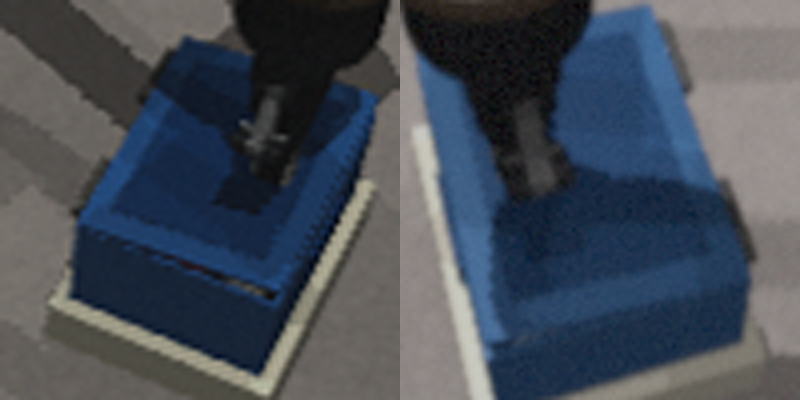

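The gap has narrowed to about 2-3 mm at the front side corner (scene-crop (260,290)), and the lid is following the fingers. A few more millimetres.

Emit:
send_rows:
  commands:
    - {"gripper": 1, "dx": 0.0, "dy": 0, "dz": 0.001, "ax": 0, "ay": 0, "az": 0}
    - {"gripper": 1, "dx": 0.0, "dy": 0, "dz": 0.002, "ax": 0, "ay": 0, "az": 0}
    - {"gripper": 1, "dx": 0.0, "dy": 0, "dz": 0.002, "ax": 0, "ay": 0, "az": 0}
  newtons: 20

```text
t: 7.5
ee_pos: [0.6189, 0.2049, 0.0991]
tcp_rot: [[0.864, 0.503, -0.0], [0.503, -0.864, 0.0], [-0.0, -0.0, -1.0]]
wrist_force: [0.1, 0.6, 1.1]
grip_width: 0.0
finger_force: 0.3
```

Emit:
send_rows:
  commands:
    - {"gripper": 1, "dx": 0.0, "dy": 0, "dz": 0.0005, "ax": 0, "ay": 0, "az": 0}
    - {"gripper": 1, "dx": 0.0, "dy": 0, "dz": 0.001, "ax": 0, "ay": 0, "az": 0}
    - {"gripper": 1, "dx": 0.0, "dy": 0, "dz": 0.0015, "ax": 0, "ay": 0, "az": 0}
  newtons: 20

```text
t: 7.88
ee_pos: [0.619, 0.2049, 0.0977]
tcp_rot: [[0.864, 0.503, 0.0], [0.503, -0.864, 0.0], [0.0, -0.0, -1.0]]
wrist_force: [0.9, 0.4, 1.1]
grip_width: 0.0
finger_force: 0.8
```

Emit:
send_rows:
  commands:
    - {"gripper": 1, "dx": 0.0, "dy": 0, "dz": 0.0005, "ax": 0, "ay": 0, "az": 0}
    - {"gripper": 1, "dx": 0.0, "dy": 0, "dz": 0.001, "ax": 0, "ay": 0, "az": 0}
    - {"gripper": 1, "dx": 0.0, "dy": 0, "dz": 0.0015, "ax": 0, "ay": 0, "az": 0}
  newtons: 20

```text
t: 8.25
ee_pos: [0.6189, 0.205, 0.0962]
tcp_rot: [[0.864, 0.503, 0.0], [0.503, -0.864, 0.0], [0.0, -0.0, -1.0]]
wrist_force: [1.1, 0.5, 1.3]
grip_width: 0.0002
finger_force: 0.8
```

Emit:
send_rows:
  commands:
    - {"gripper": 1, "dx": 0.0, "dy": 0, "dz": 0.0005, "ax": 0, "ay": 0, "az": 0}
    - {"gripper": 1, "dx": 0.0, "dy": 0, "dz": 0.001, "ax": 0, "ay": 0, "az": 0}
    - {"gripper": 1, "dx": 0.0, "dy": 0, "dz": 0.0015, "ax": 0, "ay": 0, "az": 0}
    - {"gripper": 1, "dx": 0.0, "dy": 0, "dz": 0.002, "ax": 0, "ay": 0, "az": 0}
  newtons: 20

```text
t: 8.75
ee_pos: [0.6189, 0.2049, 0.0942]
tcp_rot: [[0.864, 0.503, -0.0], [0.503, -0.864, 0.0], [-0.0, -0.0, -1.0]]
wrist_force: [0.7, 0.6, 2.1]
grip_width: -0.0002
finger_force: 0.8
```

Run:
```python
from bench import *
import cv2,numpy as np
a=camera("scene")["img"][110:190,275:355,::-1]; b=camera("side")["img"][240:340,200:300,::-1]
im=np.hstack([cv2.resize(a,(400,400),interpolation=cv2.INTER_CUBIC),cv2.resize(b,(400,400),interpolation=cv2.INTER_CUBIC)])
cv2.imwrite("pics/low3.png",im);s=sense();print(s["ee_pos"],s["wrist_force"])
```

```text
[0.61889571 0.20492217 0.09417332] [-0.073938    0.75492731  1.29452881]
```

View pics/low3.png

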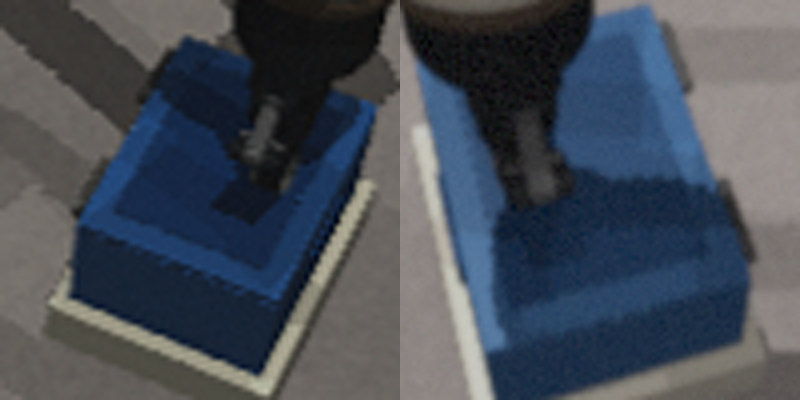

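The gap is gone in both views. I'll press until I feel the hard stop, to be sure it is fully shut.

Emit:
send_rows:
  commands:
    - {"gripper": 1, "dx": 0.0, "dy": 0, "dz": 0.0005, "ax": 0, "ay": 0, "az": 0}
    - {"gripper": 1, "dx": 0.0, "dy": 0, "dz": 0.001, "ax": 0, "ay": 0, "az": 0}
    - {"gripper": 1, "dx": 0.0, "dy": 0, "dz": 0.001, "ax": 0, "ay": 0, "az": 0}
  newtons: 20

```text
t: 9.22
ee_pos: [0.6189, 0.2049, 0.0931]
tcp_rot: [[0.864, 0.503, -0.0], [0.503, -0.864, 0.0], [-0.0, -0.0, -1.0]]
wrist_force: [0.1, -0.2, 0.8]
grip_width: -0.0
finger_force: 0.5
```

Emit:
send_rows:
  commands:
    - {"gripper": 1, "dx": 0.0, "dy": 0, "dz": 0.0005, "ax": 0, "ay": 0, "az": 0}
    - {"gripper": 1, "dx": 0.0, "dy": 0, "dz": 0.001, "ax": 0, "ay": 0, "az": 0}
    - {"gripper": 1, "dx": 0.0, "dy": 0, "dz": 0.001, "ax": 0, "ay": 0, "az": 0}
  newtons: 20

```text
t: 9.6
ee_pos: [0.6189, 0.205, 0.0922]
tcp_rot: [[0.864, 0.503, -0.0], [0.503, -0.864, 0.0], [-0.0, -0.0, -1.0]]
wrist_force: [0.5, 0.6, 0.8]
grip_width: -0.0002
finger_force: 0.5
```

Emit:
send_rows:
  commands:
    - {"gripper": 1, "dx": 0.0, "dy": 0, "dz": 0.0005, "ax": 0, "ay": 0, "az": 0}
    - {"gripper": 1, "dx": 0.0, "dy": 0, "dz": 0.001, "ax": 0, "ay": 0, "az": 0}
    - {"gripper": 1, "dx": 0.0, "dy": 0, "dz": 0.0015, "ax": 0, "ay": 0, "az": 0}
    - {"gripper": 1, "dx": 0.0, "dy": 0, "dz": 0.0015, "ax": 0, "ay": 0, "az": 0}
  newtons: 20

```text
t: 10.1
ee_pos: [0.619, 0.205, 0.0915]
tcp_rot: [[0.864, 0.503, 0.001], [0.503, -0.864, 0.0], [0.001, 0.0, -1.0]]
wrist_force: [-3.0, -0.7, 9.4]
grip_width: 0.0001
finger_force: 4.9
```

Hard stop reached at 9.4 N. One firmer press, then I'll lift clear.

Emit:
send_rows:
  commands:
    - {"gripper": 1, "dx": 0.0, "dy": 0, "dz": 0.0006, "ax": 0, "ay": 0, "az": 0}
    - {"gripper": 1, "dx": 0.0, "dy": 0, "dz": 0.0006, "ax": 0, "ay": 0, "az": 0}
  newtons: 20

```text
t: 10.35
ee_pos: [0.619, 0.2049, 0.0914]
tcp_rot: [[0.864, 0.503, 0.001], [0.503, -0.864, 0.0], [0.001, 0.0, -1.0]]
wrist_force: [-4.1, -0.9, 16.0]
grip_width: -0.0001
finger_force: 7.6
```

Emit:
send_rows:
  commands:
    - {"gripper": 1, "dx": 0.0, "dy": 0, "dz": -0.02, "ax": 0, "ay": 0, "az": 0}
    - {"gripper": 1, "dx": 0.0, "dy": 0, "dz": -0.08, "ax": 0, "ay": 0, "az": 0}
    - {"gripper": 1, "dx": 0.0, "dy": 0, "dz": -0.14, "ax": 0, "ay": 0, "az": 0}
    - {"gripper": 1, "dx": -0.05, "dy": 0, "dz": -0.18, "ax": 0, "ay": 0, "az": 0}
    - {"gripper": 1, "dx": -0.1, "dy": 0, "dz": -0.2, "ax": 0, "ay": 0, "az": 0}
  newtons: 20

```text
t: 10.98
ee_pos: [0.5317, 0.1541, 0.2929]
tcp_rot: [[0.864, 0.504, 0.002], [0.504, -0.864, 0.0], [0.002, 0.001, -1.0]]
wrist_force: [-0.2, -0.3, 0.4]
grip_width: 0.0001
finger_force: 0.0
```

Run:
```python
from bench import *
import cv2,numpy as np
A=camera("scene")["img"][:,:,::-1];B=camera("side")["img"][:,:,::-1]
im=np.hstack([cv2.resize(A[90:260,130:370],(400,283),interpolation=cv2.INTER_CUBIC),cv2.resize(B[70:355,150:350],(400,570),interpolation=cv2.INTER_CUBIC)[:283]]) 
im=np.vstack([im,np.hstack([cv2.resize(A[110:190,270:360],(400,310),interpolation=cv2.INTER_CUBIC),cv2.resize(B[240:350,190:310],(400,310),interpolation=cv2.INTER_CUBIC)])])
cv2.imwrite("pics/end.png",im);s=sense();print(s["t"],s["ee_pos"],s["joint_vel"])
```

```text
11.075 [0.53028649 0.1532492  0.29500926] [ 0.01699412  0.09129954 -0.02899331  0.00906091 -0.0496324   0.0265866 ]
```

View pics/end.png

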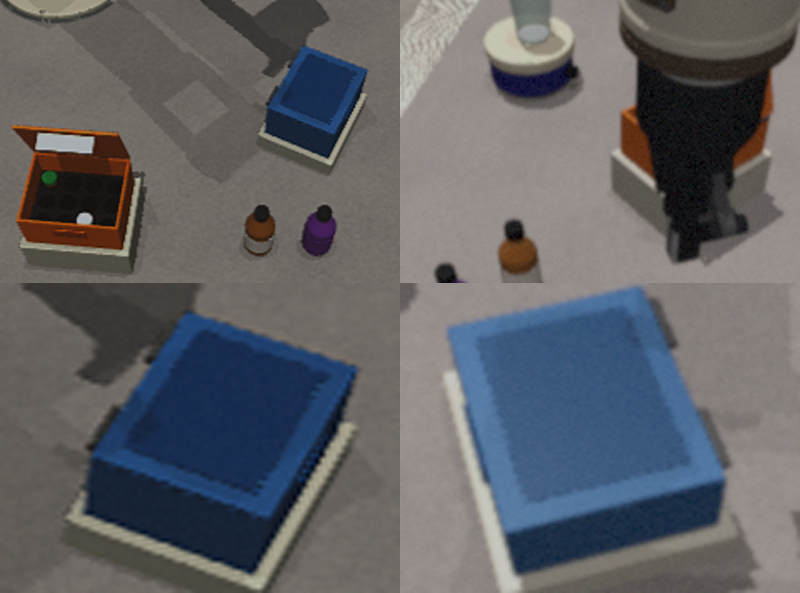

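The blue lid lies flat and flush in both views (crops (220,420) and (590,410)). The orange lid is still open and the brown bottle is standing where it was. The arm is clear, so I'm handing in.

```bash
python3 -c "
from bench import *
print(close_job())"
```

```text
the job is handed in; nothing more can be done
None
```

The blue case's lid is pressed shut to its stop and looks flush in both cameras. The tab can't be seen with the lid closed. The orange lid and the brown bottle were not touched, and the job was handed in at about 11 s.

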